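# Bolt the blade box shut against its spring catch

## Robot

A 6-joint arm with a two-finger parallel gripper is mounted at the origin on the work surface. World frame = base frame: x ahead of the robot, y to its left, z up, the work surface at z = 0. Lengths are in m, angles in degrees, forces in N, time in s.
With the tool pointing down it reaches from about 0.25 to 0.775 m from the base axis. Payload 4 kg.
Tool frame: the origin (TCP) lies midway between the tips of the shut fingers; the grasp point (between the pads) lies 19 mm behind it (robot.hold_point_z is the distance from the TCP to the grasp point, in m); y points along the fingers, x is the direction in which the jaws open and shut, and the axes are right-handed (so a half turn about y gives the same grasp; the last joint's range is limited). The gripper opens to 94 mm and grips with 3 to 60 N. Pads are 16 mm wide; open, the fingers measure 119 mm over their backs; the gripper's body (75 mm by 177 mm) begins 78 mm behind the grasp point.
Start: joints at [-69.219, 4.996, 78.535, -0, 96.463, -5.907], TCP at [0.247, -0.491, 0.206] pointing down, gripper open.
Joint ranges: [-177.83, 177.83], [-43.37, 116.18], [15.69, 146.23], [-61.86, 241.86], [9.47, 152.12], [-147.06, 147.06]. Speed limits (degrees/s): [159.86, 159.86, 180, 180, 180, 180].

## Interface

Orientations are given as a 3x3 rotation matrix whose columns are the frame's x, y, z axes.
In Python, from plant import monitor, eyes, finish_job, robot gives the robot as it stands.
- The arm moves only by the tool move_arm, never from a script. Its argument "series" is text: rows parted by semicolons, each of 7 numbers parted by spaces: the turn, a rotation vector about the tool's x, y, z in degrees, then the shift along the tool's x, y, z in cm, then the finger opening in cm, from 0 to 9.4. A call has 1 to 20 rows; each row is the pose to reach, as a shift and turn from the pose measured when the call began, along the tool's axes at that moment; what a row does not reach only later rows make up. A row lasts 1/8 s, in which the tool goes at most 62.5 mm and 10.7 degrees, less where a joint would pass 70% of its speed; a pose out of reach is approached as far as the arm can. A call with a gripper value outside its range is refused whole. The fingers move at their own pace and stop on an object; "newtons" is the grip in N (left out, the last holds). Time passes only in rows, so rows that repeat a pose let the fingers close. It gives the time, the measured TCP pose, the force and the opening at its end, in the units of the state.
- monitor.read_state(): the state, without advancing time (a new reading comes with each control period).
- eyes.grab_frame(name): name is "scene" or "top"; returns the picture (480x640x3 uint8, blue, green, red); there is no depth.
- eyes.camera_params(name): a dict with "fx", "fy", "cx", "cy" (pixels), "rvec" (rotation vector, rad) and "tvec" (3), from world to camera coordinates, as OpenCV has them. Camera axes: x right, y down, z forward; pixel columns grow to the right and rows downward; lengths in m; the calibration is good to about 2 mm. A picture is of the moment at which its call begins. camera_params takes no time and is no camera call.
- finish_job(): hands the job in, once; it reports no verdict.
The state is a dict: "time": time; "joints": joint angles; "joint_velocities": joint speeds; "effort": joint torques, N m; "eef_pos": TCP position; "eef_rot": TCP orientation; "force": force on the tool from outside, world axes, zero at the start; "torque": the same for the moment, N m; "opening": finger opening in m.
Only numpy, scipy, OpenCV 4.12 (cv2) and the standard library are available. Lean on these libraries where they do the work, as an engineer would, in place of code of your own. Each camera call takes 0.05 s, during which the arm holds its last target.

## Task

Lock the lid of the blade box. Press the long orange spring catch down with one fingertip and keep it held down while the other fingertip pushes the brass lug, so that the bolt slides through the brass keeper as far as it will go; only then lift off, so that the catch springs up and locks the bolt. Leave the other things on the box and the table where they are.

Things in the scene. Friction and masses are not known exactly. Their poses are not given: they have to be found in the camera images.
- blade_box: Fixed grey steel box with green lid, 220 (x) x 260 (y) x 80 mm high, lid top flat, turned up to 0.5 rad. Origin: centre of its underside, z up. On the lid, along y: the steel bolt bar at x = +25 mm (20 mm wide, top 18 mm above the lid) and the orange catch at x = -35 mm. The bolt slides to +y, into the brass keeper. Bolt guides and keeper rise 22 mm above the lid.
- bolt (a joint): Bolt travel towards the box's +y, m: 0 drawn back (starts at 0 to 0.006), 0.048 home against its stop. Slides stiffly (about 3 N), stays where left. Two shoulders on it meet the catch's tooth: with the catch up it is blocked at 0.009, or at 0.030 if the catch is let up midway; past 0.041 the catch can rise behind it and lock it.
- lug (a point): Middle of the rear (-y) face of the brass lug on the bolt: push it here to the box's +y. Lug 24 mm wide (box x), 8 mm thick (y), its top 55 mm above the lid, 15 mm above this point. Moves with the bolt. Behind it (-y) nothing stands higher than 22 mm above the lid, except the catch beside it. Turned as the box.
- catch (a joint): How far the catch is pressed straight down, m: 0 up, 0.010 at its hard stop. A spring raises it again; it starts at about 3 N, 0.010 takes about 8 N. Pressed less than 0.006 it blocks the bolt; at 0.007 or more the bolt runs free.
- catch_top (a point): Centre of the top of the catch, a flat orange plate 36 (box x) x 125 mm (box y), its top 36 mm above the lid when up. A fingertip may slide along it. Centre line 60 mm to the -x side of the lug's; the gap between plate edge and lug is 30 mm. Pressed 8 mm its top is 28 mm above the lid: a second fingertip at that height clears bar and guides but meets the lug. Turned as the box.
- wax_tin: Bystander: flat aluminium tin, 44 mm across, 20 mm high, standing on the lid at its far (+x) side. Origin: centre of its underside.
- rivet_jar: Bystander: small jar with black cap, 38 mm across, 42 mm high, standing on the lid at its far (+x) side. Origin: centre of its underside.
- mallet: Bystander: mallet lying on the table to the robot's right, about 260 mm long.
- scissors: Bystander: scissors with orange handles lying on the table to the robot's left, about 210 mm long.
- tumbler: Bystander: drinking glass, 76 mm across, 85 mm high, on the table. Origin: centre of its underside.
- spool: Bystander: wooden spool, 48 mm across, 60 mm high, on the table. Origin: centre of its underside.
- slicker: Bystander: dark turned wooden edge slicker standing on the table, 40 mm across, 87 mm high. Origin: centre of its underside.

How it is judged:
By the outcome, as a careful person would: the job done as asked, in the order asked, and still so for the second after the job is handed in, with the robot touching nothing.
It also fails if it takes over 42 s, if anything falls off the work surface, if the arm or the gripper's body presses on something with over 40 N, if the wrist force passes 120 N, or if a joint passes its speed limit or range.

## Working session

There is one attempt and no reset: what is moved stays moved. The work goes in short steps, Python scripts to look and compute and a tool call to move; the robot and the scene stay as the last step left them, time stands still between calls to the robot, and variables do not carry over. Pictures are saved under pics/ and viewed, and the job is handed in when it is done.

Besides the shell and the picture viewer there is one more tool, called after ">>>" as name(argument=value, ...) on one line, values as JSON. move_arm: Moves the arm, as the interface text tells. Its arguments: {"type":"object","properties":{"series":{"type":"string"},"newtons":{"type":"number"}},"required":["series"]}

```bash
ls; mkdir -p pics
python3 - <<'E'
from plant import monitor, eyes, robot
import cv2
for n in("scene","top"):
    cv2.imwrite(f"pics/{n}0.png",eyes.grab_frame(n)); print(eyes.camera_params(n))
print(monitor.read_state(), robot.hold_point_z)
E
```

```text
pics
{'fx': 475.0851878043525, 'fy': 475.0851878043525, 'cx': 326.7652043263163, 'cy': 247.46509437412533, 'rvec': array([ 0.72687778,  2.44524158, -1.3062273 ]), 'tvec': array([ 0.4231144 , -0.06084245,  1.47040271])}
{'fx': 506.681936665947, 'fy': 506.681936665947, 'cx': 315.6361100986411, 'cy': 237.4727058861789, 'rvec': array([ 2.07901369, -2.15379966,  0.22923848]), 'tvec': array([-0.01071716,  0.50326692,  1.27226831])}
{'time': 0.1, 'joints': array([-6.92184758e+01,  5.03496893e+00,  7.86138626e+01, -1.62631877e-03,
        9.64630123e+01, -5.90594901e+00]), 'joint_velocities': array([ 0.00193331, -0.02823804, -0.20509288, -0.02133437,  0.00534749,
        0.04507085]), 'effort': array([ 3.88167900e-03, -3.41249835e+01, -3.03301191e+01,  7.23056286e-02,
        3.04028217e-02, -1.01256078e-04]), 'eef_pos': array([ 0.24684278, -0.49095381,  0.20444   ]), 'eef_rot': array([[ 4.49120138e-01, -7.18964212e-04,  8.93471088e-01],
       [-8.93469261e-01,  1.81503466e-03,  4.49120680e-01],
       [-1.94458269e-03, -9.99998094e-01,  1.72796192e-04]]), 'force': array([-0.05287224,  0.60916145, -0.60550816]), 'torque': array([-0.02418011,  0.01984695,  0.00323504]), 'opening': 0.09425310454059341} 0.0188
```

View pics/scene0.png

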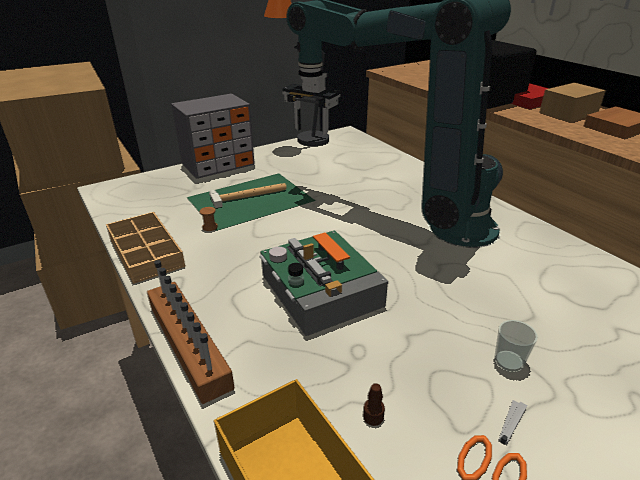

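View pics/top0.png

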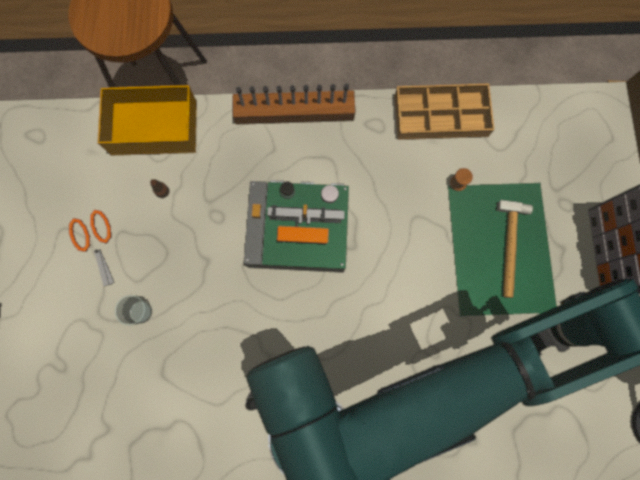

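```bash
cat > h.py <<'E'
import numpy as np, cv2
from plant import monitor, eyes
def ray(n,uv,z):
    p=eyes.camera_params(n); R=cv2.Rodrigues(p['rvec'])[0]; c=-R.T@p['tvec']
    d=R.T@np.array([(uv[0]-p['cx'])/p['fx'],(uv[1]-p['cy'])/p['fy'],1]); return c+d*(z-c[2])/d[2]
def proj(n,P):
    p=eyes.camera_params(n); K=np.array([[p['fx'],0,p['cx']],[0,p['fy'],p['cy']],[0,0,1]])
    return cv2.projectPoints(np.atleast_2d(np.float64(P)),p['rvec'],p['tvec'],K,None)[0][:,0]
def crop(n,im,x,y,w,h,s,name):
    cv2.imwrite(name,cv2.resize(im[y:y+h,x:x+w],None,fx=s,fy=s,interpolation=cv2.INTER_CUBIC))
E
python3 - <<'E'
from h import *
t=cv2.imread('pics/top0.png'); s=cv2.imread('pics/scene0.png')
crop('top',t,235,170,130,110,6,'pics/tc.png'); crop('scene',s,250,220,150,120,5,'pics/sc.png')
for n,im,box in(('top',t,(235,170,130,110)),('scene',s,(250,220,150,120))):
    hsv=cv2.cvtColor(im,cv2.COLOR_BGR2HSV); m=cv2.inRange(hsv,(3,200,150),(14,255,255)); k=np.zeros_like(m);x,y,w,h=box;k[y:y+h,x:x+w]=255
    c=max(cv2.findContours(m&k,0,1)[0],key=cv2.contourArea); r=cv2.minAreaRect(c); print(n,cv2.contourArea(c),r)
    M=cv2.moments(m&k,True); print(M['m10']/M['m00'],M['m01']/M['m00'],ray(n,(M['m10']/M['m00'],M['m01']/M['m00']),.116))
    P=np.array([ray(n,q,.116) for q in cv2.boxPoints(r)]); print(P)
    m=cv2.inRange(hsv,(15,120,80),(28,255,255))&k
    for c in cv2.findContours(m,0,1)[0]:
        if cv2.contourArea(c)>5: print('brass',cv2.boundingRect(c),cv2.contourArea(c))
E
```

```text
top 552.0 ((302.0099792480469, 234.30050659179688), (48.58930206298828, 13.48315715789795), 2.862405300140381)
300.7034764826176 234.32106339468302 [0.49852143 0.00919621 0.116     ]
[[ 0.486569    0.0673848   0.116     ]
 [ 0.52081393  0.06500463  0.116     ]
 [ 0.5104141  -0.05580859  0.116     ]
 [ 0.47624261 -0.05275669  0.116     ]]
brass (308, 233, 3, 10) 6.5
brass (297, 226, 32, 17) 38.0
brass (303, 205, 4, 10) 21.5
brass (252, 204, 9, 13) 82.5
scene 347.5 ((330.5, 246.0), (38.890872955322266, 10.60660171508789), 45.0)
330.8181818181818 246.1818181818182 [0.50028211 0.00820798 0.116     ]
[[ 0.51238512 -0.05541781  0.116     ]
 [ 0.47658346 -0.0759125   0.116     ]
 [ 0.48932127  0.06582943  0.116     ]
 [ 0.52189307  0.08142409  0.116     ]]
brass (325, 281, 17, 8) 65.0
brass (303, 244, 10, 4) 9.5
```

View pics/tc.png

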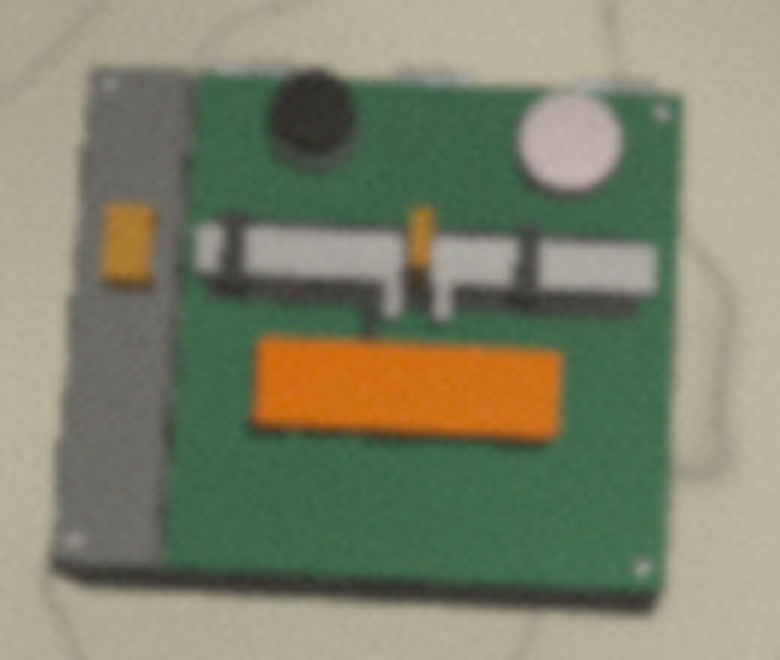

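View pics/sc.png

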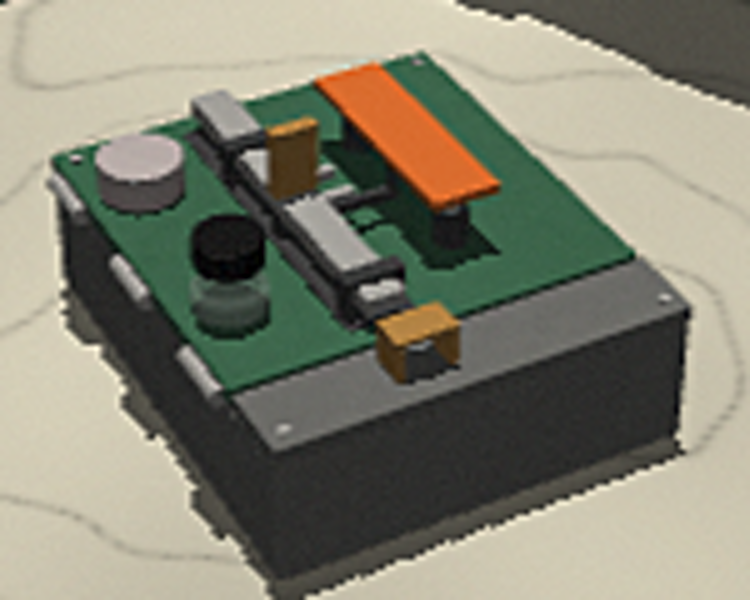

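Run:
```python
from h import *
for n in('top','scene'):
    p=eyes.camera_params(n); print(n,-cv2.Rodrigues(p['rvec'])[0].T@p['tvec'])
T=lambda u,v:(235+(u+.5)/6-.5,170+(v+.5)/6-.5)
S=lambda u,v:(250+(u+.5)/5-.5,220+(v+.5)/5-.5)
for nm,f,n,L in(('screw top',T,'top',[(110,85),(660,113),(642,568),(73,540)]),('screw sc',S,'scene',[(76,160),(420,62),(667,297),(284,428)])):
    P=np.array([ray(n,f(*q),.08) for q in L]); print(nm,P.round(4).tolist(),P.mean(0))
C=np.array([ray('top',T(*q),.116) for q in[(260,336),(561,350),(556,438),(252,425)]]);print('catch top',C.round(4).tolist(),C.mean(0),np.linalg.norm(np.diff(C,axis=0),axis=1))
D=np.array([ray('scene',S(*q),.116) for q in[(316,79),(377,64),(499,186),(435,205)]]);print('catch sc',D.round(4).tolist(),D.mean(0),np.linalg.norm(np.diff(D,axis=0),axis=1))
for q in[(410,207),(433,207),(433,268),(410,268)]: print('lugT',ray('top',T(*q),.135).round(4))
for q in[(267,132),(317,120),(304,118)]: print('lugS',ray('scene',S(*q),.135).round(4))
```

```text
top [ 0.2312511  -0.01145056  1.34849951]
scene [1.04697018 0.81671953 0.76264958]
screw top [[0.6459, 0.1306, 0.08], [0.625, -0.1084, 0.08], [0.4253, -0.0913, 0.08], [0.4456, 0.1483, 0.08]] [0.53543501 0.01981259 0.08      ]
screw sc [[0.6255, -0.1073, 0.08], [0.4247, -0.0909, 0.08], [0.4441, 0.1465, 0.08], [0.6446, 0.129, 0.08]] [0.53471955 0.01930869 0.08      ]
catch top [[0.5228, 0.0654, 0.116], [0.5125, -0.0596, 0.116], [0.4753, -0.056, 0.116], [0.4851, 0.0695, 0.116]] [0.49892712 0.00482306 0.116     ] [0.1253718  0.03738995 0.12582477]
catch sc [[0.5113, -0.0581, 0.116], [0.4772, -0.0534, 0.116], [0.4885, 0.0704, 0.116], [0.5229, 0.0668, 0.116]] [0.49998353 0.00640546 0.116     ] [0.0343951  0.12429259 0.03467463]
lugT [0.5709 0.0011 0.135 ]
lugT [ 0.5706 -0.0084  0.135 ]
lugT [ 0.5446 -0.0076  0.135 ]
lugT [0.5449 0.0019 0.135 ]
lugS [ 0.5718 -0.0048  0.135 ]
lugS [ 0.5462 -0.0007  0.135 ]
lugS [ 0.5505 -0.0056  0.135 ]
```

The box is at about (0.535, 0.0195) with yaw −4.95°. The lug's rear face is at box y ≈ −25 mm and x ≈ +25 mm, and the catch centre is at box y ≈ −17 mm. Both views agree to about 1.5 mm. Next I move above the start pose, behind the lug.

>>> move_arm(series="0 -5 0 -2.4 0.2 3.8 8;0 -10 0 -4.8 0.4 7.6 7;0 -15 0 -7.2 0.6 11.4 6;0 -20 0 -9.6 0.8 15.2 4.8;0 -25 0 -12 1 19 4.8;0 -30 0 -14.4 1.2 22.8 4.8;0 -35 0 -16.8 1.4 26.6 4.8;0 -40 0 -19.2 1.6 30.5 4.8;0 -45 0 -21.6 1.8 34.3 4.8;0 -50 0 -24 2 38.1 4.8;0 -55 0 -26.4 2.2 41.9 4.8;0 -58.4 0 -28.8 2.4 45.7 4.8;0 -58.4 0 -28.8 2.4 45.7 4.8;0 -58.4 0 -28.8 2.4 45.7 4.8;0 -58.4 0 -28.8 2.4 45.7 4.8")

```text
time: 1.98
eef_pos: [0.5253, -0.0294, 0.1811]
eef_rot: [[0.996, -0.001, 0.087], [-0.087, 0.002, 0.996], [-0.001, -1.0, 0.001]]
force: [0.6, 0.7, -0.1]
opening: 0.0481
```

Run:
```python
from h import *
s=eyes.grab_frame('scene'); t=eyes.grab_frame('top')
crop('scene',s,230,170,180,150,4,'pics/s1.png'); crop('top',t,235,170,130,110,6,'pics/t1.png')
st=monitor.read_state(); print(st['eef_pos'],st['force'],st['opening'])
```

```text
[ 0.5254403  -0.02939071  0.18125075] [-0.10091376  0.46349369  0.39499803] 0.048228412946844844
```

View pics/s1.png

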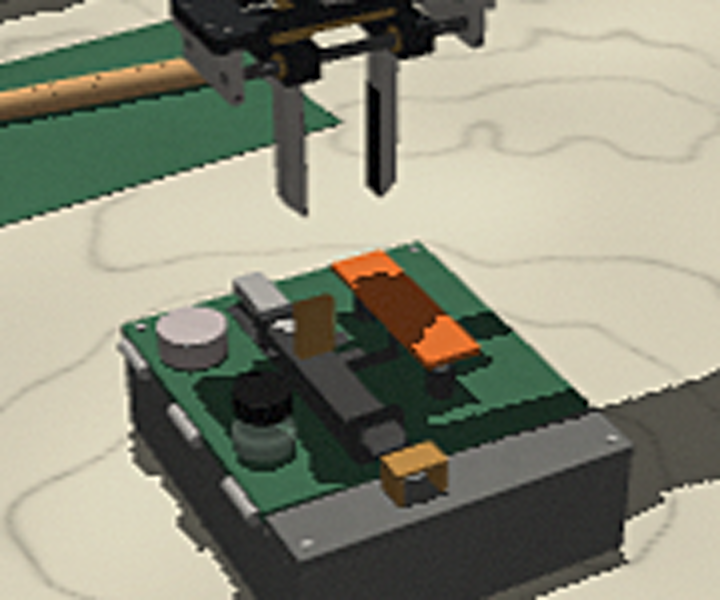

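View pics/t1.png

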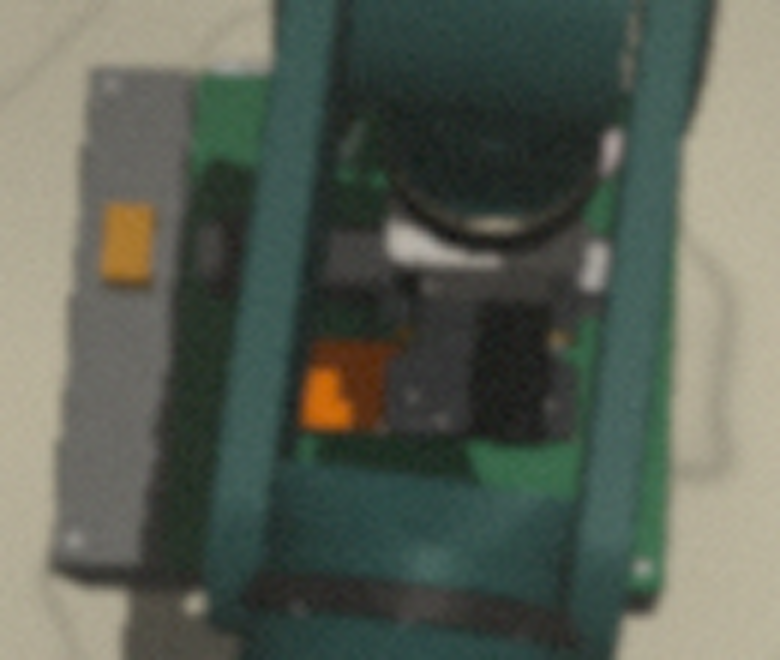

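The scene view shows the two tips (crop px (300,213) and (378,195)) above and behind the lug, with one over the catch line. Next I descend and press.

>>> move_arm(series="0 0 0 0 1.5 0 5.2;0 0 0 0 3 0 5.2;0 0 0 0 4.5 0 5.2;0 0 0 0 5.7 0 5.2;0 0 0 0 6 0 5.2;0 0 0 0 6 0 5.2")

```text
time: 2.82
eef_pos: [0.5255, -0.0292, 0.1211]
eef_rot: [[0.996, -0.001, 0.087], [-0.087, 0.002, 0.996], [-0.001, -1.0, 0.002]]
force: [0.5, -0.0, -0.4]
opening: 0.0519
```

>>> move_arm(series="0 0 0 0 0.2 0 5.2;0 0 0 0 0.4 0 5.2;0 0 0 0 0.6 0 5.2;0 0 0 0 0.6 0 5.2;0 0 0 0 0.6 0 5.2")

```text
time: 3.45
eef_pos: [0.5257, -0.0293, 0.1157]
eef_rot: [[0.996, 0.0, 0.087], [-0.087, 0.001, 0.996], [0.0, -1.0, 0.002]]
force: [-0.3, -0.5, 2.2]
opening: 0.0517
```

>>> move_arm(series="0 0 0 0 0.2 0 5.2;0 0 0 0 0.4 0 5.2;0 0 0 0 0.6 0 5.2;0 0 0 0 0.8 0 5.2;0 0 0 0 0.8 0 5.2;0 0 0 0 0.8 0 5.2")

```text
time: 4.2
eef_pos: [0.5258, -0.0293, 0.1083]
eef_rot: [[0.996, 0.001, 0.087], [-0.087, 0.001, 0.996], [0.0, -1.0, 0.001]]
force: [-2.7, -1.2, 6.9]
opening: 0.0521
```

Force 6.9 N matches about 7.8 mm of press. I'll go slightly deeper and start pushing along tool z (box +y).

>>> move_arm(series="0 0 0 0 0.1 0 5.2;0 0 0 0 0.1 0.3 5.2;0 0 0 0 0.1 0.6 5.2;0 0 0 0 0.1 0.9 5.2;0 0 0 0 0.1 1.2 5.2;0 0 0 0 0.1 1.5 5.2;0 0 0 0 0.1 1.8 5.2;0 0 0 0 0.1 2.1 5.2;0 0 0 0 0.1 2.4 5.2;0 0 0 0 0.1 2.4 5.2")

```text
time: 5.45
eef_pos: [0.5288, -0.0085, 0.1085]
eef_rot: [[0.996, 0.003, 0.088], [-0.088, -0.005, 0.996], [0.004, -1.0, -0.005]]
force: [-0.3, -6.5, 5.5]
opening: 0.0521
```

>>> move_arm(series="0 0 0 0 0.2 0 5.2;0 0 0 0 0.2 0.3 5.2;0 0 0 0 0.2 0.6 5.2;0 0 0 0 0.2 0.9 5.2;0 0 0 0 0.2 1.2 5.2;0 0 0 0 0.2 1.5 5.2;0 0 0 0 0.2 1.8 5.2;0 0 0 0 0.2 1.8 5.2")

```text
time: 6.45
eef_pos: [0.5303, 0.0063, 0.1072]
eef_rot: [[0.996, 0.003, 0.089], [-0.089, -0.012, 0.996], [0.004, -1.0, -0.011]]
force: [-2.8, -7.3, 6.9]
opening: 0.0516
```

>>> move_arm(series="0.5 0 0 0 0.1 0.3 5.2;0.7 0 0 0 0.1 0.6 5.2;0.7 0 0 0 0.1 0.9 5.2;0.7 0 0 0 0.1 1.2 5.2;0.7 0 0 0 0.1 1.5 5.2;0.7 0 0 0 0.1 1.8 5.2;0.7 0 0 0 0.1 2.1 5.2;0.7 0 0 0 0.1 2.4 5.2;0.7 0 0 0 0.1 2.4 5.2")

```text
time: 7.58
eef_pos: [0.5326, 0.027, 0.1069]
eef_rot: [[0.996, 0.005, 0.09], [-0.09, -0.006, 0.996], [0.005, -1.0, -0.005]]
force: [-2.9, -8.2, 7.8]
opening: 0.052
```

>>> move_arm(series="0.4 0 0 0 0.1 0.3 5.2;0.4 0 0 0 0.1 0.6 5.2;0.4 0 0 0 0.1 0.8 5.2;0.4 0 0 0 0.1 0.8 5.2")

```text
time: 8.07
eef_pos: [0.5329, 0.0286, 0.1069]
eef_rot: [[0.996, 0.005, 0.093], [-0.093, -0.012, 0.996], [0.006, -1.0, -0.011]]
force: [-5.0, -13.7, 8.8]
opening: 0.052
```

>>> move_arm(series="0.7 0 0 0 0.1 0.4 5.2;0.7 0 0 0 0.1 0.8 5.2;0.7 0 0 0 0.1 0.8 5.2;0.7 0 0 0 0.1 0.8 5.2")

```text
time: 8.57
eef_pos: [0.533, 0.0288, 0.1069]
eef_rot: [[0.995, 0.004, 0.097], [-0.097, -0.015, 0.995], [0.006, -1.0, -0.014]]
force: [-4.8, -16.4, 8.7]
opening: 0.0519
```

Run:
```python
from h import *
s=eyes.grab_frame('scene')
crop('scene',s,250,210,150,120,5,'pics/s2.png')
```

```text
(no output)
```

View pics/s2.png

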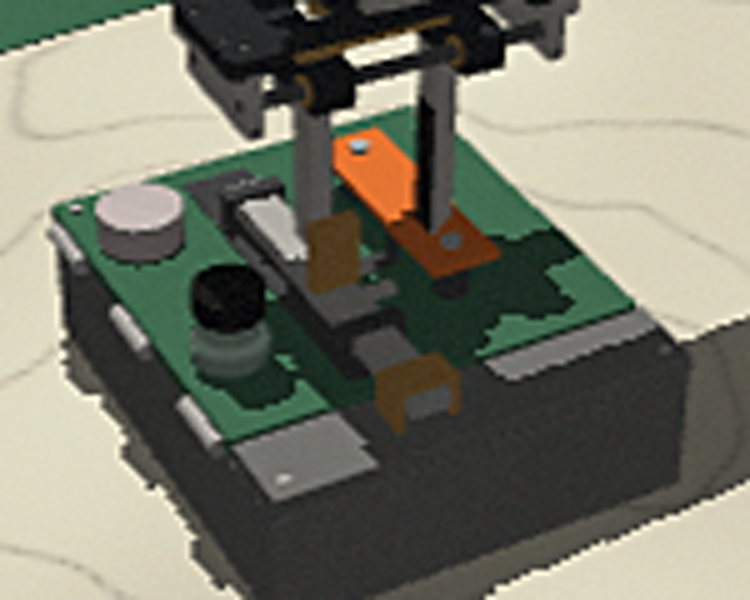

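The bolt end is visible through the keeper (crop px ~(428,400)), the catch is down, and the bolt is at its stop: push force rose to 16 N with no further motion. Now I lift straight up.

>>> move_arm(series="0 0 0 0 -0.3 0 5.2;0 0 0 0 -0.7 0 5.2;0 0 0 0 -1.2 0 5.2;0 0 0 0 -2 -0.2 5.2;0 0 0 0 -3.5 -0.3 5.2;0 0 0 0 -6 -0.3 5.2;0 0 0 0 -9 -0.3 5.2;0 0 0 0 -12 -0.3 5.2;0 0 0 0 -12 -0.3 5.2;0 0 0 0 -12 -0.3 5.2")

```text
time: 9.88
eef_pos: [0.5319, 0.0277, 0.226]
eef_rot: [[0.995, 0.003, 0.097], [-0.097, -0.014, 0.995], [0.004, -1.0, -0.014]]
force: [-0.7, -0.3, 0.3]
opening: 0.0518
```

Run:
```python
from h import *
s=eyes.grab_frame('scene')
crop('scene',s,250,210,150,120,5,'pics/s3.png'); cv2.imwrite('pics/s3f.png',s)
S=lambda u,v:(250+(u+.5)/5-.5,210+(v+.5)/5-.5)
hsv=cv2.cvtColor(s,cv2.COLOR_BGR2HSV); m=cv2.inRange(hsv,(3,180,60),(14,255,255)); k=np.zeros_like(m);k[210:300,300:370]=255;m&=k
M=cv2.moments(m,True);uv=(M['m10']/M['m00'],M['m01']/M['m00']);print(uv,M['m00'])
print('expected catch centre up/down',proj('scene',[[.4995,.0055,.116],[.4995,.0055,.108]]))
```

```text
(330.9419642857143, 246.97991071428572) 448.0
expected catch centre up/down [[330.47351735 245.57775774]
 [330.44221297 248.27081461]]
```

View pics/s3.png

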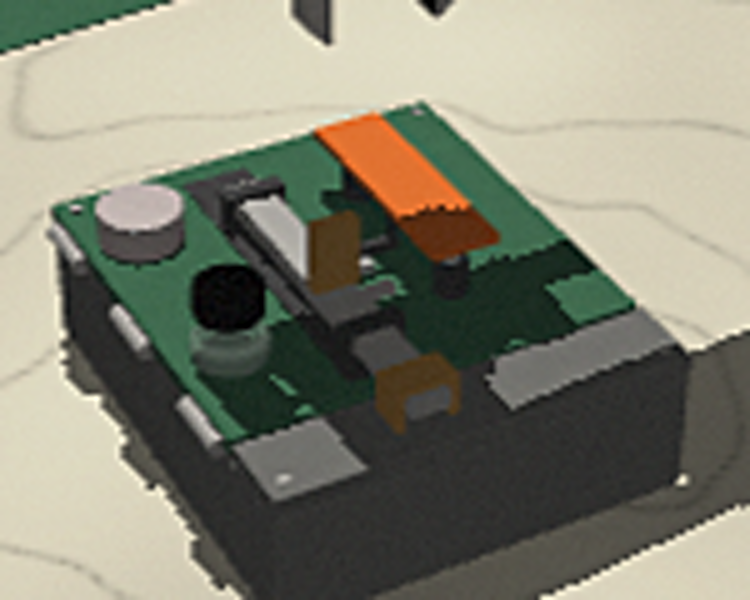

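View pics/s3f.png

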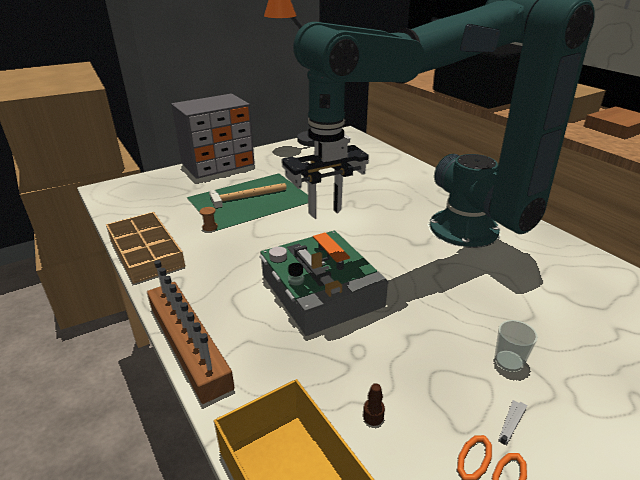

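Run:
```python
from h import *
a=cv2.imread('pics/scene0.png')
b=cv2.imread('pics/s3f.png')
for s in(a,b):
    hsv=cv2.cvtColor(s,cv2.COLOR_BGR2HSV); m=cv2.inRange(hsv,(3,180,60),(14,255,255)); k=np.zeros_like(m);k[210:300,312:370]=255;m&=k
    M=cv2.moments(m,True);print(M['m10']/M['m00'],M['m01']/M['m00'],M['m00'],cv2.boundingRect(m))
crop('',a,250,210,150,120,5,'pics/s0c.png')
S=lambda u,v:(250+(u+.5)/5-.5,210+(v+.5)/5-.5)
ey=np.array([.0863,.9963,0])
for p,q in(((267,182),(307,222)),((317,170),(358,211))): print((ray('scene',S(*q),.135)-ray('scene',S(*p),.135))@ey)
```

```text
331.13495575221236 247.04424778761063 452.0 (313, 233, 37, 29)
330.9419642857143 246.97991071428572 448.0 (313, 233, 37, 29)
0.03913657861762281
0.04035161822731084
```

View pics/s0c.png

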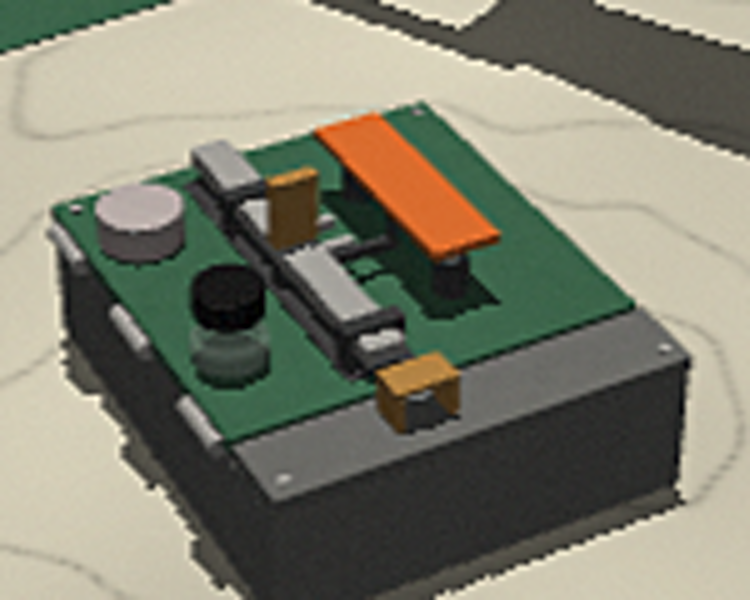

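The catch is fully up, same as at the start. To check bolt travel from the top view, I move the arm aside.

>>> move_arm(series="0 0 0 0 -2 -4 5.2;0 0 0 0 -2 -8 5.2;0 0 0 -1 -2 -12 5.2;0 0 0 -3 -2 -16 5.2;0 0 0 -5 -2 -20 5.2;0 0 0 -7 -2 -24 5.2;0 0 0 -9 -2 -28 5.2;0 0 0 -11 -2 -32 5.2;0 0 0 -13 -2 -36 5.2;0 0 0 -14 -2 -40 5.2;0 0 0 -14 -2 -40 5.2;0 0 0 -14 -2 -40 5.2")

```text
time: 11.42
eef_pos: [0.3532, -0.3558, 0.2492]
eef_rot: [[0.995, 0.0, 0.097], [-0.097, -0.012, 0.995], [0.001, -1.0, -0.012]]
force: [0.6, 1.1, 0.9]
opening: 0.0521
```

Run:
```python
from h import *
t=eyes.grab_frame('top'); cv2.imwrite('pics/t4f.png',t)
crop('top',t,235,170,130,110,6,'pics/t4.png')
```

```text
(no output)
```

View pics/t4.png

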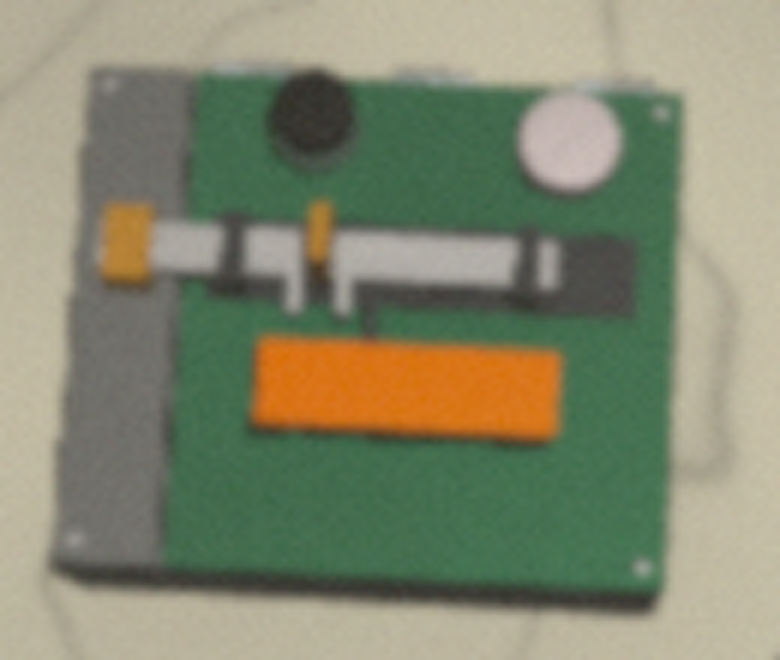

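View pics/t4f.png

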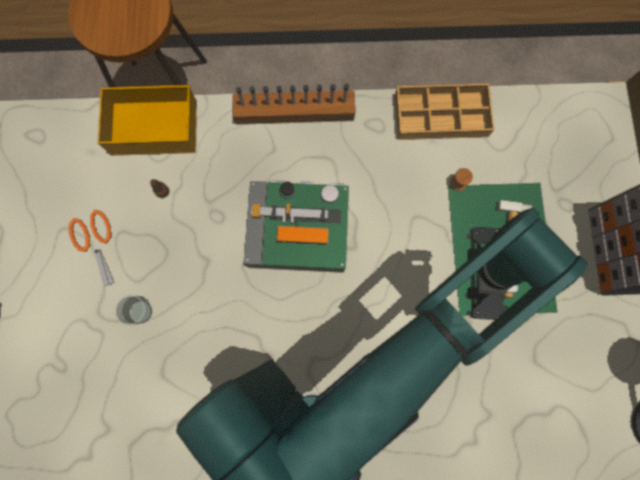

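The top view shows the catch tooth (crop px x≈369) behind the rear shoulder (x≈333–355), and the bolt end inside the keeper (x≈100–150).

```bash
python3 -c "
from plant import finish_job
print(finish_job())"
```

```text
the job is handed in; nothing more can be done
None
```

The bolt is home through the keeper and locked by the catch, and the job was handed in at about 11.5 s of the 42 s allowed. I pressed the catch to about 9 mm and kept it held while the other fingertip pushed the lug. The bolt stopped moving and the push force rose to 16 N, so I took it as home; then I lifted straight off and moved the arm clear.

- **Bolt:** it travelled about 42 mm by the arm and 39–40 mm by the scene camera, a difference of 2–3 mm. Both fit a start at up to 6 mm and a stop at 48 mm. The top view shows the bolt end in the keeper and both shoulders past the catch's tooth.
- **Catch:** it sprang fully back up; its outline in the scene camera matches the starting picture.
- **Bystanders:** the tin and jar stand where they were in the close-ups, and the table items look unmoved in the full views. In the last top view the arm hides part of the mallet; the scene view just before showed it in place.

No check failed.

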